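# Pack the engine rebuild: castings low, cover on them, gasket on top

## Task

Pack the engine parts into the black box, heaviest lowest: stand the two iron castings side by side on the floor of the box, lay the aluminium cover (it lies under the edge of the parts rack) level across both of them, right way up, and lay the light gasket flat on top of the cover, centred on it and lined up with it lengthwise. Set each part down gently, do not let it fall, and leave the other things on the bench where they are.

Things in the scene. Friction and masses are not known exactly. Their poses are not given: they have to be found in the camera images.
- tote: black open plastic box, fixed. Outside 168 (its x) x 128 (y) x 66 mm high, walls and floor 4 mm, inside 160 x 120; a lip stands 6 mm proud outside the rim. Origin: centre of underside, z up. The castings fit with room for fingers (closing along y) end to end along x, each with its length along x, centres 40 mm either side of the middle. The full stack tops at 64 mm
- rack_edge (a point): middle of the lower front edge of the fixed parts rack: plywood board 300 (y) x 140 (x) x 18 mm on four 14 mm square legs near its corners (270 mm clear between), back open. This point is on the board's underside, 165 mm above the bench; x points level into the rack, z up. Drawer box and tin on the board, to 228 mm
- block_center (a point): heavy cast-iron bearing block (0.6 kg) standing on the bench, I-shaped from the side: 66 (x) x 50 (y) x 34 mm high; foot 66 x 50 x 10, waist 42 x 50, top plate 60 x 50 x 8; bore along y. Grasp across y (50 mm). This point: its centre, half-way up; z up. A half turn about z changes nothing
- barrel_center (a point): heavy cast-iron finned cylinder barrel (0.48 kg) standing on its flange of 66 (x) x 50 (y) x 9 mm; round finned body of 50 mm diameter with a dark bore; 34 mm high in all, flat top. Grasp across y (50 mm). This point: its centre, half-way up; z up. A half turn about z changes nothing
- cover_center (a point): aluminium cover (0.17 kg) lying right way up, half under the rack board: centre 28 to 42 mm behind its edge, length within 0.2 rad of the rack's x. Flange 120 (x) x 58 (y) x 12 mm, raised middle 94 x 42 to 18 mm high. Grasp the flange (58 mm) at mid-length, tool leaning 35-45 deg, top out in front of the board. Point: centre, 9 mm up; x lengthwise, z up. Half turn about z: same
- gasket_center (a point): light rigid brown fibre gasket (35 g) lying flat: frame 112 (x) x 54 (y) x 8 mm with two windows and a 16 mm bar between them at the middle. Grasp across y (54 mm) at mid-length. This point: its centre, half-way up; x along its length, z up. A half turn about z changes nothing
- can_a: bystander: upright spray can, 52 mm diameter, 181 mm high; origin at the centre of its foot
- can_b: bystander: upright spray can, 52 mm diameter, 181 mm high; origin at the centre of its foot
- tape: bystander: grey ring-shaped roll lying flat, 84 mm diameter, 24 mm high; origin at the centre of its underside
- socket: bystander: small steel wrench socket standing up, 26 mm diameter, 34 mm high; origin at the centre of its foot
- driver: bystander: screwdriver lying along its x; origin on the bench under its middle
- jar: bystander: upright glass jar with a steel cap, 60 mm diameter, 75 mm high; origin at the centre of its foot
Mind the look-alikes: they are no part of the job. Leave any orange look-alike of the part that bears block_center alone.

How it is judged (in metres and radians):
On the way, in this order (a step that is already met when the one before it is completed fails the run):
1. both castings stand on the floor of the box, let go (z of block_center in the frame of tote between 0.016 and 0.026 m and x of block_center in the frame of tote between -0.08 and 0.08 m and y of block_center in the frame of tote between -0.06 and 0.06 m and angle between each of block_center, barrel_center's own z axis and vertical below 0.1 rad and z of barrel_center in the frame of tote between 0.016 and 0.026 m and x of barrel_center in the frame of tote between -0.08 and 0.08 m and y of barrel_center in the frame of tote between -0.06 and 0.06 m and contact force between each of block, barrel and the fingers below 0.05 N and linear speed of each of block, barrel below 0.03 m/s), for 0.2 s.
2. the cover lies level across both castings, let go (z of block_center in the frame of tote between 0.016 and 0.026 m and x of block_center in the frame of tote between -0.08 and 0.08 m and y of block_center in the frame of tote between -0.06 and 0.06 m and angle between each of block_center, barrel_center, cover_center's own z axis and vertical below 0.1 rad and z of barrel_center in the frame of tote between 0.016 and 0.026 m and x of barrel_center in the frame of tote between -0.08 and 0.08 m and y of barrel_center in the frame of tote between -0.06 and 0.06 m and z of cover_center in the frame of tote between 0.042 and 0.053 m and x of cover_center in the frame of tote between -0.05 and 0.05 m and y of cover_center in the frame of tote between -0.05 and 0.05 m and contact force between cover and the fingers below 0.05 N and linear speed of cover below 0.03 m/s), for 0.2 s.
At the end, for the whole second after the job is handed in: Castings upright on the box floor, cover right way up across both, gasket flat on the cover (each within 5 mm in height and 0.1 rad of level; gasket within 25 mm of the cover's centre and 0.3 rad of its length); all released and at rest (all of step 2 and z of gasket_center in the frame of tote between 0.055 and 0.066 m and horizontal distance between gasket_center and cover_center below 0.025 m and angle between gasket_center's own z axis and vertical below 0.1 rad and angle between the x axis of gasket_center and the x axis of cover_center, either way round below 0.3 rad and contact force between each of block, barrel, gasket and the fingers below 0.05 N and linear speed of each of block, barrel, gasket below 0.03 m/s); the robot touches nothing.
It fails at once if a part is let fall (moves faster than 0.8 m/s, a drop of some 30 mm, while no finger touches it) ((linear speed of block above 0.8 m/s and contact force between block and the fingers below 0.01 N) or (linear speed of barrel above 0.8 m/s and contact force between barrel and the fingers below 0.01 N) or (linear speed of cover above 0.8 m/s and contact force between cover and the fingers below 0.01 N) or (linear speed of gasket above 0.8 m/s and contact force between gasket and the fingers below 0.01 N)).
It fails at once if a bystander is moved more than 40 mm from its place (distance of any of can_a, can_b, tape, socket, driver, jar from where it was at the start of the episode above 0.04 m).
It also fails if it takes over 72 s, if anything falls off the work surface, if the arm or the gripper's body presses on something with over 40 N, if the wrist force passes 120 N, or if a joint passes its speed limit or range.

## Robot

A 6-joint arm with a two-finger parallel gripper is mounted at the origin on the work surface. World frame = base frame: x ahead of the robot, y to its left, z up, the work surface at z = 0. Lengths are in m, angles in degrees, forces in N, time in s.
With the tool pointing down it reaches from about 0.375 to 0.9 m from the base axis. Payload 3.1 kg.
Tool frame: the origin (TCP) lies at the very end of the fingers, on their centre line; the grasp point (between the pads) lies 19 mm behind it; z points along the fingers, y is the line along which they close (so a half turn about z gives the same grasp; the last joint's range is limited). The gripper opens to 87 mm and grips with 3 to 60 N. Pads are 19 mm wide; open, the fingers measure 117 mm over their backs; the gripper's body (75 mm by 190 mm) begins 51 mm behind the grasp point.
Start: joints at [-82.477, 30.224, 82.088, -0, 67.689, -10.227], TCP at [0.191, -0.595, 0.223] pointing down, gripper open.
Joint ranges: [-176.69, 176.69], [-43.24, 126.21], [12.49, 139.97], [-82, 262], [0, 151.66], [-163.58, 163.58]. Speed limits (degrees/s): [159.86, 159.86, 180, 180, 180, 180].

## Interface

Orientations are given as a 3x3 rotation matrix whose columns are the frame's x, y, z axes.
In Python, from station import * gives the robot as it stands. The module is installed in compiled form; this text tells all that it offers. Calls block until the motion is done:
- reach(position, orientation): joint-space move of the TCP to a pose.
- movel(position, rotation=None, rate=0.15): straight line of the TCP; rotation=None keeps the orientation; rate is the mean speed in m/s.
- move_joints(angles): joint-space move.
- grip(opening, grip_force=None): opening from 0.0 (shut) to 1.0 (fully open); grip_force is the grip in N (None keeps the last); returns when the fingers have stopped.
- hold(seconds).
- ik(position, orientation): joint angles nearest the present ones, or None.
- state(): the state.
- read_camera(name): name is "scene" or "top" or "wrist"; returns a dict with "image" (420x560x3 uint8, red, green, blue), "fx", "fy", "cx", "cy" (pixels), "R" (3x3) and "t" (3): a world point X has camera coordinates R X + t. Camera axes: x right, y down, z forward; pixel columns grow to the right and rows downward; lengths in m; the calibration is good to about 2 mm. A picture is of the moment at which its call begins. There is no depth.
A pose or a line that the arm cannot do raises IKError and nothing moves.
- close_job(): hands the job in; it is judged then, once.
The state is a dict: "clock": time; "joint_pos": joint angles; "joint_velocities": joint speeds; "joint_efforts": joint torques, N m; "tool_pos": TCP position; "orientation": TCP orientation; "ft_force": force on the tool from outside, world axes, zero at the start; "moment": the same for the moment, N m; "grip_width": opening from 0.0 (shut) to 1.0 (fully open); "grasp_force": force on a finger pad.
Only numpy, scipy, OpenCV 4.12 (cv2) and the standard library are available. Lean on these libraries where they do the work, as an engineer would, in place of code of your own. Each camera call takes 0.05 s, during which the arm holds its last target. There are 200 camera calls.

## Working session

There is one attempt and no reset: what is moved stays moved. The work goes in short steps, each a Python script; the robot and the scene stay as the last script left them, time stands still between calls to the robot, and variables do not carry over. Pictures are saved under pics/ and viewed, at most 10 in all, crops included, and the job is handed in when it is done.

```bash
mkdir -p pics
python3 - <<'E'
from station import *
import cv2, numpy as np
for n in ["scene","top"]:
    c=read_camera(n); cv2.imwrite(f"pics/{n}0.png",cv2.resize(c["image"][:,:,::-1],(800,600),interpolation=cv2.INTER_CUBIC))
    np.savez(f"{n}.npz",**c); print(n,c["fx"],c["cx"],c["cy"],np.round(-c["R"].T@c["t"],3),np.round(c["R"],3).tolist())
print(state()["clock"])
E
```

```text
scene 464.35577956656437 281.7376547567897 217.58458778758032 [ 1.464 -0.142  0.724] [[0.138, 0.99, -0.014], [0.532, -0.086, -0.842], [-0.835, 0.109, -0.539]]
top 519.0091841517428 278.0662477736075 211.4450213164767 [ 0.247 -0.045  1.588] [[-0.007, -1.0, 0.005], [-0.981, 0.006, -0.192], [0.192, -0.007, -0.981]]
0.1
```

View pics/scene0.png

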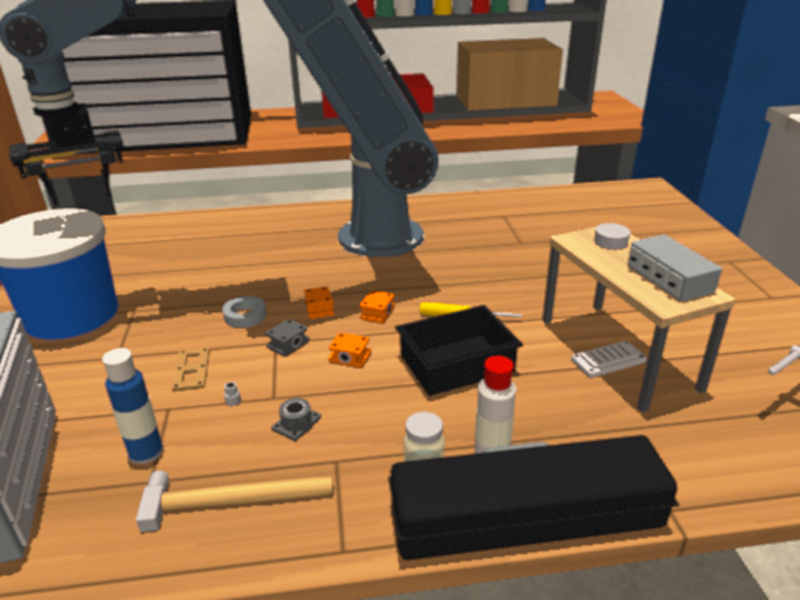

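View pics/top0.png

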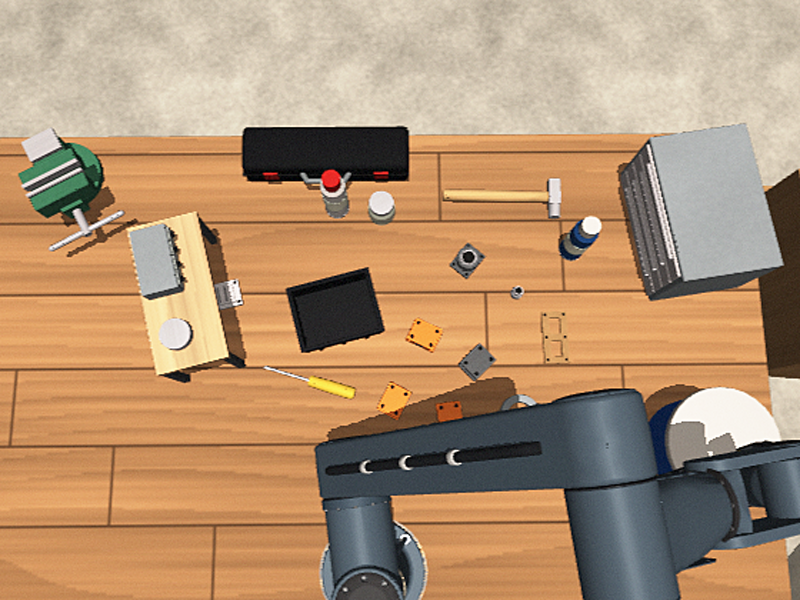

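Scene: box at top-view (335,310), cover half under the rack (230,292), barrel (467,260), gasket (555,337). Block candidates are the dark grey one (477,362) and the orange ones (424,334), (394,400), (448,410). The grey one fits (iron, not orange). I'll confirm in crops.

Run:
```python
import cv2, numpy as np
t=np.load("top.npz")["image"][:,:,::-1]
def crop(n,x,y,w,h,s): cv2.imwrite(f"pics/{n}.png",cv2.resize(t[y:y+h,x:x+w],None,fx=s,fy=s,interpolation=cv2.INTER_CUBIC))
crop("partscrop",300,165,110,110,5)
crop("totecrop",90,145,190,125,4)
```

```text
(no output)
```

View pics/partscrop.png

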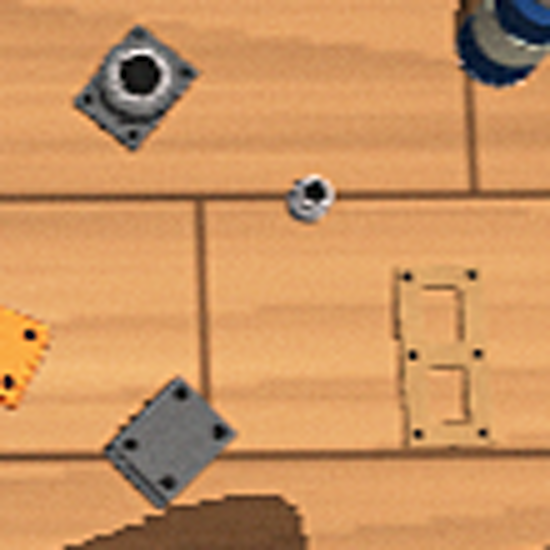

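View pics/totecrop.png

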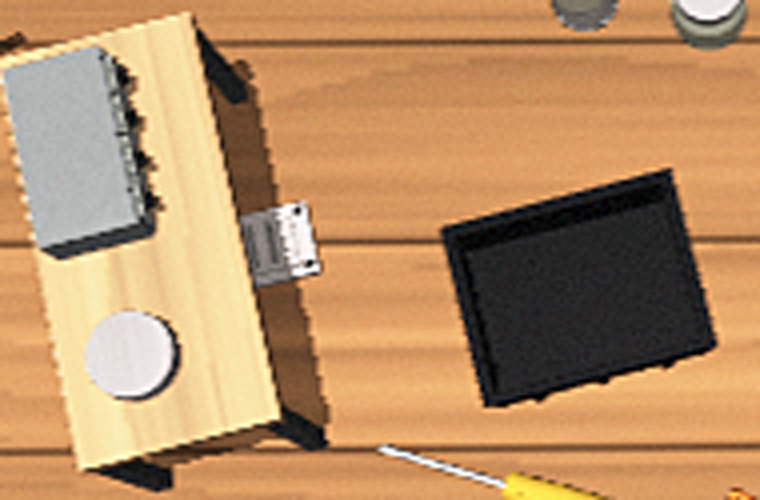

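The crop confirms it: grey plate (174,437) is the block, round finned part on a flange (136,88) is the barrel, two-window frame (445,354) is the gasket. The box rim corners and cover end at (305,201)-(320,273) are clear. Now the positions.

```bash
cat > h.py <<'E'
import numpy as np, cv2
from scipy.spatial.transform import Rotation as Ro
def px(c,uv,z):
    uv=np.atleast_2d(uv).astype(float)
    d=np.c_[(uv[:,0]-c["cx"])/c["fx"],(uv[:,1]-c["cy"])/c["fy"],np.ones(len(uv))]@c["R"]
    o=-c["R"].T@c["t"]; return o+d*((z-o[2])/d[:,2])[:,None]
def uncrop(p,s,x=0,y=0): return (np.array(p,float)+.5)/s-.5+[x,y]
def down(yaw_deg):
    "tool down, closing axis y at world yaw+90 (part's x at yaw)"
    a=np.radians(yaw_deg); x=np.array([np.cos(a),np.sin(a),0]); z=np.array([0,0,-1.]); return np.c_[x,np.cross(z,x),z]
def ang(v): return np.degrees(np.arctan2(v[1],v[0]))
E
python3 - <<'E'
from h import *
t=np.load("top.npz"); s=np.load("scene.npz")
P=lambda pts,z:px(t,uncrop(pts,5,300,165),z); T=lambda pts,z:px(t,uncrop(pts,4,90,145),z)
b=P([(181,393),(219,432),(168,482),(130,443)],.034); print("block",b.mean(0),ang(b[3]-b[0]),ang(b[2]-b[1]),np.linalg.norm(b[3]-b[0]),np.linalg.norm(b[1]-b[0]))
b=P([(138,28),(198,72),(133,150),(73,100)],.009); print("barrel",b.mean(0),ang(b[2]-b[1]),ang(b[3]-b[0]),ang(b[2]-b[3]),np.linalg.norm(b[2]-b[1]),np.linalg.norm(b[3]-b[2]))
b=P([(407,277),(472,275),(483,433),(418,433)],.008); print("gasket",b.mean(0),ang(b[0]-b[3]),ang(b[1]-b[2]))
b=T([(445,230),(672,170),(716,345),(487,405)],.066); print("tote",b.mean(0),ang(b[0]-b[1]),ang(b[3]-b[2]),ang(b[1]-b[2]),[np.linalg.norm(b[i]-b[i-1]) for i in range(4)])
b=T([(190,12),(280,418)],.183); print("rack top edge",b, ang(b[0]-b[1]),np.linalg.norm(b[0]-b[1]))
b=T([(305,201),(320,273),(255,287),(243,213)],.012); print("cover",b,ang(b[0]-b[1]),ang(b[2]-b[1]),ang(b[3]-b[0]))
b=px(s,uncrop([(572,358),(634,343),(647,355),(583,374)],800/560),.012);print("cover scene",b)
E
```

```text
block [ 0.42600475 -0.22390188  0.034     ] 133.62982164761706 133.46636960118136 0.043576719923291325 0.0325346729335988
barrel [ 0.64944833 -0.20848526  0.009     ] 139.9006603606411 137.93578509838372 -131.30168941546566 0.06537800278200871 0.04901843975399409
gasket [ 0.47943486 -0.39496609  0.008     ] 1.3901756892638142 1.063644928471036
tote [0.53134351 0.0746914  0.066     ] 104.90418696973742 104.49790743527963 13.742342452111355 [np.float64(0.13636424158236982), np.float64(0.17594543369636692), np.float64(0.13762327085274326), np.float64(0.17451019526592895)]
rack top edge [[0.70839328 0.34254535 0.183     ]
 [0.42002585 0.26854144 0.183     ]] 14.393240266417806 0.2977118648418593
cover [[0.61050467 0.29343514 0.012     ]
 [0.55339586 0.27990108 0.012     ]
 [0.54269904 0.32961552 0.012     ]
 [0.60122728 0.3412034  0.012     ]] 13.332406134619648 102.14292492709575 100.99095742465349
cover scene [[0.56269787 0.27873361 0.012     ]
 [0.53630286 0.40666462 0.012     ]
 [0.57493286 0.41368412 0.012     ]
 [0.60974707 0.2812755  0.012     ]]
```

```bash
cat >> h.py <<'E'
from station import *
TOTE=np.array([.5313,.0747]); TY=104.6
def tote_xy(x,y=0):
    a=np.radians(TY); return TOTE+np.array([np.cos(a)*x-np.sin(a)*y,np.sin(a)*x+np.cos(a)*y])
def best(p,yaw):
    c=[]
    for y in (yaw,yaw+180):
        q=ik(p,down(y))
        if q is not None: c.append((np.abs(np.array(q)-state()["joint_pos"]).max(),y))
    return down(min(c)[1])
def over(xy,yaw,z):
    R=best([*xy,z],yaw); reach([*xy,z],R); return R
def rep(s):
    t=state(); print(s,round(t["clock"],1),np.round(t["tool_pos"],4),"w",round(t["grip_width"]*87,1),"g",round(t["grasp_force"],1),np.round(t["ft_force"],1))
def pick(xy,yaw,ztcp,open_=.85,F=45,zt=.2,hover=.1):
    over(xy,yaw,hover); rep("hover")
    grip(open_); movel([*xy,ztcp],rate=.12); grip(0.0,F); rep("gripped")
    movel([*xy,zt],rate=.25); rep("lifted")
def place(xy,yaw,ztcp,rel,zt=.2):
    over(xy,yaw,zt); movel([*xy,ztcp+.03],rate=.25); movel([*xy,ztcp],rate=.06); rep("down")
    grip(rel); hold(.1); rep("released"); movel([*xy,zt],rate=.25)
E
python3 - <<'E'
from h import *
pick((.426,-.224),133.5,.007)
E
```

```text
hover 1.8 [ 0.4265 -0.2251  0.1003] w 86.9 g 0.0 [ 0.2 -0.2 -0.2]
gripped 3.8 [ 0.4263 -0.224   0.0073] w 49.5 g 45.0 [0.8 0.8 4.1]
lifted 4.8 [ 0.4245 -0.2228  0.1984] w 50.0 g 45.0 [-0.1  0.1 -6.4]
```

Run:
```python
from h import *
place(tote_xy(-.040),TY,.0125,.75)
pick((.6494,-.2085),139,.007)
place(tote_xy(.040),TY,.0125,.75)
rep("end")
c=read_camera("wrist"); cv2.imwrite("pics/w1.png",cv2.resize(c["image"][:,:,::-1],(800,600))); np.savez("w1.npz",**c)
```

```text
down 7.3 [0.5413 0.0361 0.0122] w 50.0 g 45.0 [-1.2 -0.3 -7.1]
released 8.0 [0.5414 0.036  0.0125] w 65.4 g 0.0 [-0.2  0.1  0.5]
hover 10.0 [ 0.6487 -0.2074  0.0991] w 65.2 g 0.0 [-1.   0.5 -0.3]
gripped 12.0 [ 0.6499 -0.2084  0.0075] w 49.6 g 45.0 [-0.  -0.1  2.1]
lifted 12.9 [ 0.6477 -0.2078  0.1977] w 49.2 g 45.0 [-0.9  0.1 -4.9]
down 15.7 [0.5211 0.1134 0.0122] w 49.3 g 45.0 [ 0.1 -0.5 -4.6]
released 16.4 [0.5213 0.1134 0.0126] w 65.2 g 0.0 [ 0.1 -0.2 -0.7]
end 17.3 [0.5201 0.1134 0.199 ] w 65.4 g 0.0 [-0.1 -0.1  0.6]
```

View pics/w1.png

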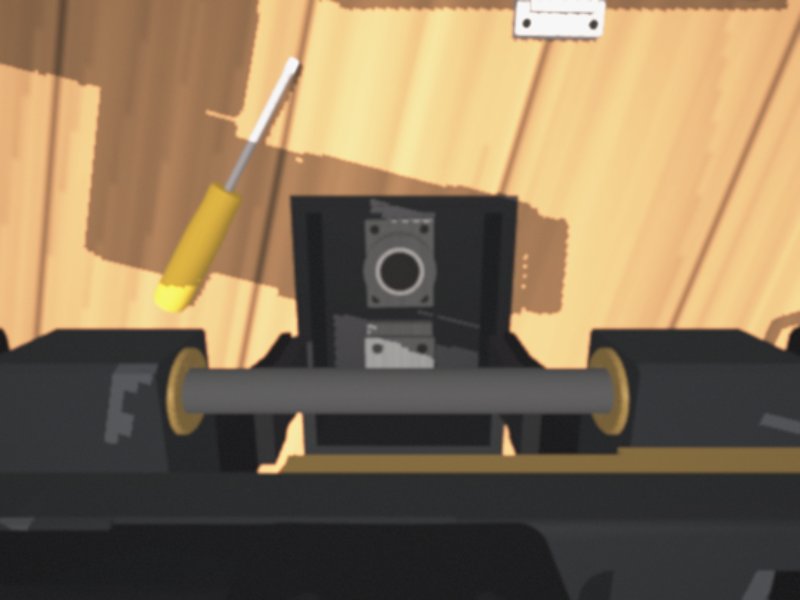

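Both castings stand squarely in the box: barrel (400,265), block (398,350). The cover's near end shows at (515,39)-(603,39), which I'll use to check its pose and the tilted IK.

Run:
```python
from h import *
w=np.load("w1.npz"); b=px(w,uncrop([(515,39),(603,39)],800/560),0.003); m=b.mean(0)
a=ang(b[1]-b[0])+90; print(b,m,a,np.linalg.norm(b[1]-b[0]))
m=b.mean(0)
for yaw in (102.,a):
  d=np.array([np.cos(np.radians(yaw)),np.sin(np.radians(yaw))]); print(yaw,m[:2]+.06*d)
print(px(w,uncrop([(517,30),(603,30)],800/560),0.012))
```

```text
[[0.55845716 0.28166737 0.003     ]
 [0.61631451 0.29675399 0.003     ]] [0.58738584 0.28921068 0.003     ] 104.61474780491855 0.059791963147686235
102.0 [0.57491113 0.34789954]
104.61474780491855 [0.57224673 0.34726934]
[[0.55666763 0.28454957 0.012     ]
 [0.6115589  0.29886145 0.012     ]]
```

```bash
cat >> h.py <<'E'
def lean(yaw,deg,flip=False):
    a=np.radians(yaw); d=np.array([np.cos(a),np.sin(a),0]); z=np.sin(np.radians(deg))*d-np.array([0,0,np.cos(np.radians(deg))])
    y=np.cross(z,d); y/=np.linalg.norm(y)
    if flip: y=-y
    return np.c_[np.cross(y,z),y,z]
E
python3 - <<'E'
from h import *
yaw=104; L=38
c=np.array([.571,.346,.010]); q0=np.array(state()["joint_pos"]); print(q0.round())
for f in (False,True):
    R=lean(yaw,L,f); pts=[c-.11*R[:,2], c, np.array([*TOTE,.15]), np.array([*TOTE,.048])]
    for p in pts: 
        q=ik(p,R); print(f, None if q is None else np.round(q))
R=lean(yaw,L,False)
try: ok=ik(c,R) is not None and np.abs(np.array(ik(c,R))-q0)[5]<120
except Exception: ok=False
if not ok: R=lean(yaw,L,True)
p=c-.11*R[:,2]
reach(p,R); rep("pre")
w=read_camera("wrist"); cv2.imwrite("pics/w2.png",cv2.resize(w["image"][:,:,::-1],(800,600))); np.savez("w2.npz",**w)
E
```

```text
[  0.  25.  97.  -0.  58. -14.]
False [ -1.  45.  87.  41.  66. -39.]
False [  5.  53.  88.  47.  57. -42.]
False [-21.  38.  94.  31.  75. -51.]
False [-21.  48.  96.  34.  65. -58.]
True [ -1.  45.  87.  41.  66. 141.]
True [  5.  53.  88.  47.  57. 138.]
True [-21.  38.  94.  31.  75. 129.]
True [-21.  48.  96.  34.  65. 122.]
pre 18.2 [0.5865 0.28   0.0958] w 65.5 g 0.0 [1.2 0.7 1.5]
```

View pics/w2.png

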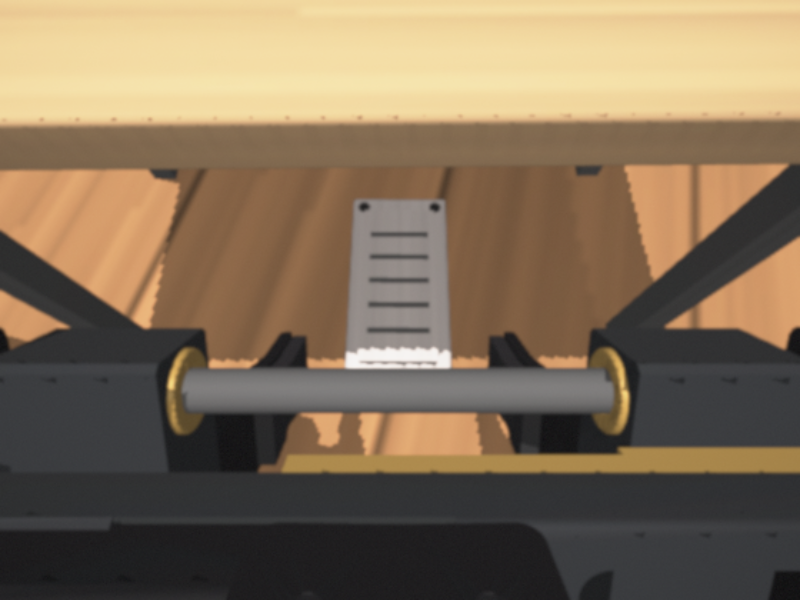

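The cover lies straight in line with the tool, with far corners at (354,199) and (445,199). The board's lower edge is at row 165, so the tool is clear of it. Next I compute the centre from the far end and grasp.

Run:
```python
from h import *
w=np.load("w2.npz"); b=px(w,uncrop([(354,199),(445,199)],800/560),.012); yaw=ang(b[1]-b[0])+90
d=np.array([np.cos(np.radians(yaw)),np.sin(np.radians(yaw)),0]); c=b.mean(0)-.06*d
print(b,yaw,c,np.linalg.norm(b[1]-b[0]))
m=(c[:2]+[.572,.347])/2; print(m)
if np.linalg.norm(c[:2]-[.572,.347])<.012 and abs(yaw-104)<4:
    R=lean(104,38); p=np.array([*m,.0095])
    grip(.85); movel(p-.03*R[:,2],R,rate=.2); movel(p,rate=.06); rep("at"); grip(0.0,50); rep("grip")
    movel(p+[0,0,.03],rate=.1); rep("up")
```

```text
[[0.52863568 0.39722235 0.012     ]
 [0.58421177 0.41106642 0.012     ]] 103.98776560284553 [0.5709266  0.34592354 0.012     ] 0.05727442699827654
[0.5714633  0.34646177]
at 19.9 [0.5713 0.3466 0.0093] w 73.8 g 0.0 [-0.3  0.2  0.1]
grip 20.4 [0.5715 0.3463 0.0097] w 56.2 g 50.0 [ 0.2 -0.6  0.6]
up 20.8 [0.572  0.3464 0.0404] w 56.4 g 50.0 [-0.3 -0.6 -1.5]
```

Run:
```python
from h import *
a=np.radians(104); d=np.array([np.cos(a),np.sin(a),0]); p=np.array([.5715,.3465,0])
movel(p-.08*d+[0,0,.06],rate=.15); movel(p-.15*d+[0,0,.16],rate=.2); rep("out")
R=lean(TY,38); movel([*TOTE,.14],R,rate=.2); rep("over")
for n in ("scene","top"):
    c=read_camera(n); np.savez(n+"1.npz",**c)
t=np.load("scene1.npz")["image"][:,:,::-1]
cv2.imwrite("pics/s1.png",cv2.resize(t[130:300,240:470],None,fx=3.4,fy=3.4,interpolation=cv2.INTER_CUBIC))
```

```text
out 22.3 [0.6066 0.2017 0.1593] w 56.5 g 50.0 [-0.9  0.1 -2. ]
over 23.2 [0.5317 0.0754 0.14  ] w 56.6 g 50.0 [ 0.9  1.2 -1.8]
```

View pics/s1.png

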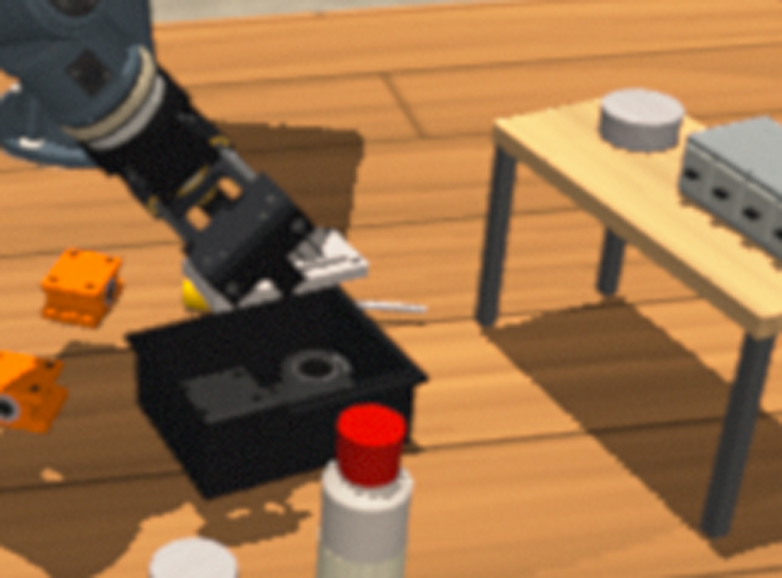

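The cover is held roughly level above the box, which shows both castings. Lowering it.

Run:
```python
from h import *
movel([*TOTE,.075],rate=.15); rep("75"); movel([*TOTE,.0485],rate=.04); rep("low")
f=state()["ft_force"][2]
movel([*TOTE,.0475],rate=.03); rep("down")
if abs(state()["ft_force"][2])<15:
    grip(.78); hold(.15); rep("rel")
    R=lean(TY,38); movel(np.array([*TOTE,.0475])-.1*R[:,2],rate=.2); rep("away")
    w=read_camera("wrist"); cv2.imwrite("pics/w3.png",cv2.resize(w["image"][:,:,::-1],(800,600))); np.savez("w3.npz",**w)
```

```text
75 23.9 [0.5315 0.0751 0.0751] w 56.5 g 50.0 [-0.2 -0.2 -2.1]
low 24.7 [0.5313 0.0747 0.0484] w 56.4 g 50.0 [ 0.6 -0.5 -0.7]
down 24.9 [0.5315 0.0747 0.0477] w 56.8 g 50.0 [ 0.4 -0.1 -0.8]
rel 25.6 [0.5313 0.0747 0.0475] w 67.7 g 0.0 [-0.1 -0.3  0. ]
away 26.3 [0.546  0.0156 0.126 ] w 67.9 g 0.0 [-0.1  0.5 -0.3]
```

View pics/w3.png

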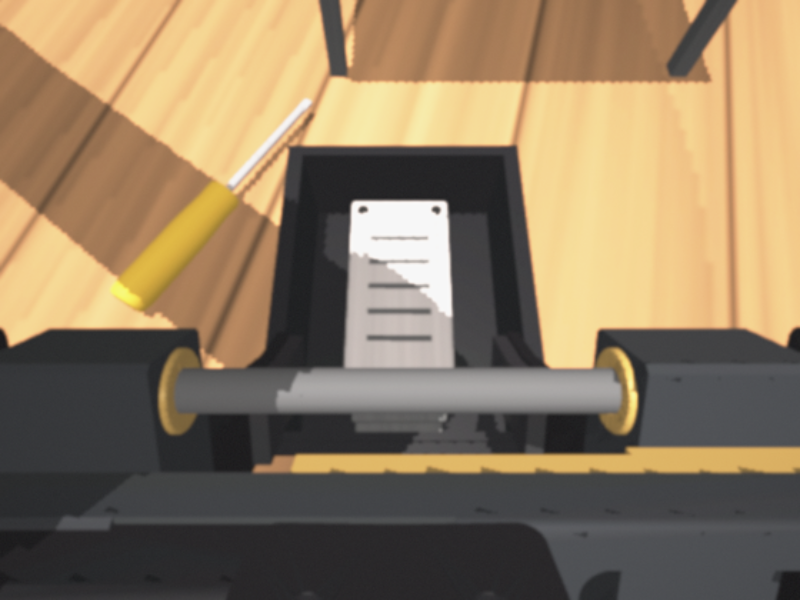

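The cover lies level in the box, straight, with far corners at (351,200) and (447,200). Next is the gasket.

Run:
```python
from h import *
w=np.load("w3.npz"); b=px(w,uncrop([(351,200),(447,200)],800/560),.050); yaw=ang(b[1]-b[0])+90
d=np.array([np.cos(np.radians(yaw)),np.sin(np.radians(yaw)),0]); print(yaw,b.mean(0)-.06*d,np.linalg.norm(b[1]-b[0]))
movel([.546,.0156,.2],rate=.2)
pick((.4794,-.395),1.2,.003,F=15)
```

```text
104.62333519731568 [0.53120798 0.07554215 0.05      ] 0.058537084885942114
hover 28.4 [ 0.4793 -0.3941  0.0993] w 68.0 g 0.0 [-0.8 -0.   1. ]
gripped 30.3 [ 0.4796 -0.3951  0.0035] w 53.6 g 15.0 [-0.4  1.1  3.4]
lifted 31.3 [ 0.4785 -0.3941  0.1986] w 54.0 g 15.0 [ 0.1 -0.2 -1. ]
```

Run:
```python
from h import *
xy=np.array([.5312,.0752])
over(xy,TY,.2); movel([*xy,.09],rate=.2); movel([*xy,.0595],rate=.04); rep("down")
grip(.75); hold(.15); rep("rel"); movel([*xy,.2],rate=.15)
q=list(state()["joint_pos"]); q[0]-=45; move_joints(q); rep("away")
t=read_camera("top"); s=read_camera("scene"); np.savez("top2.npz",**t)
im=t["image"][155:265,180:300,::-1]; im2=s["image"][190:300,260:380,::-1]
cv2.imwrite("pics/end.png",np.hstack([cv2.resize(i,(400,367),interpolation=cv2.INTER_CUBIC) for i in (im,im2)]))
```

```text
down 34.6 [0.5306 0.0753 0.0594] w 53.7 g 15.0 [-1.4  0.3  3.3]
rel 35.3 [0.5312 0.0752 0.0595] w 65.3 g 0.0 [ 1.1 -0.2  0.5]
away 37.9 [ 0.4287 -0.3209  0.1991] w 65.2 g 0.0 [0.9 0.5 0.2]
```

View pics/end.png

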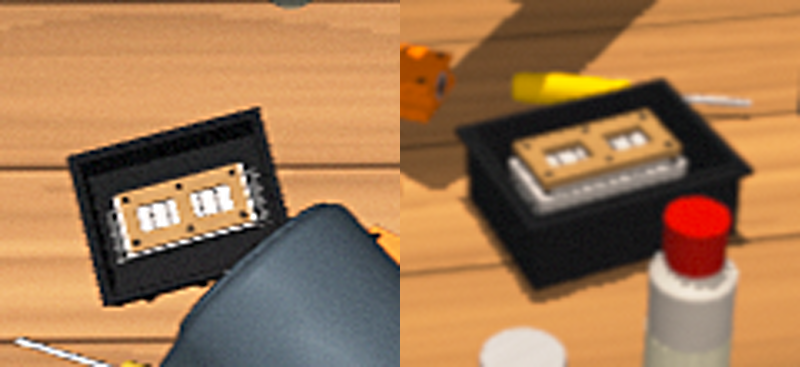

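The gasket lies flat, centred and aligned on the cover (left view about (183,210)), and nothing touches the robot. Handing in.

```bash
python3 -c "
from station import *
print(close_job())"
```

```text
the job is handed in; nothing more can be done
None
```

I packed the box and handed the job in at about 38 s: both castings stand on the floor, the cover lies level across them, and the gasket is flat, centred and lined up on top; the verdict was not shown.

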